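Secure the die case, draw the spare die and hold it over the rinse tub

ROBOT

A 6-joint arm with a two-finger parallel gripper is mounted at the origin on a cart in front of the work surface, level with it; the furniture and walls round the work are solid. World frame = base frame: x ahead of the robot, y to its left, z up, the work surface at z = 0. Lengths are in mm, angles in rad, forces in N, time in s.
With the tool pointing down it reaches from about 275 to 750 mm from the base axis. Payload 10.2 kg.
Tool frame: the origin (TCP) lies on the mounting face of the last link; the fingertips stand 166 mm ahead of it and the grasp point (between the pads) lies 147 mm ahead of it; z points along the fingers, y is the direction in which the jaws open and shut (so a half turn about z gives the same grasp; the last joint's range is limited). The gripper opens to 88 mm and grips with 3 to 60 N. Pads are 18 mm wide; open, the fingers measure 123 mm over their backs; the gripper's body (75 mm by 187 mm) begins 45 mm behind the grasp point.
Start: joints at [-1.508, 0.313, 1.498, -0, 1.331, -0.223], TCP at [147.998, -503.715, 404.72] pointing down, gripper open.
Joint ranges: [-2.94, 2.94], [-0.97, 2.17], [0.19, 2.56], [-1.23, 4.37], [0.02, 3.11], [-2.88, 2.88]. Speed limits (rad/s): [2.39, 2.39, 3.01, 3.14, 3.14, 3.14].

INTERFACE

Orientations are given as a 3x3 rotation matrix whose columns are the frame's x, y, z axes.
In Python, from cell import arm gives the robot as it stands.
- The arm moves only by the tool step_arm, never from a script. Its argument "moves" is a list of rows, each a list of 3 entries, a list of its own where there are three numbers: the shift along the tool's x, y, z in m, then the turn about the tool's z in rad, then the closure, from -1 (fully open) to 1 (shut). In form: [[[x, y, z], roll, claw], ...]. A call has 1 to 20 rows; each row is the pose to reach, as a shift and turn from the pose commanded when the call began, along the tool's axes at that moment; what a row does not reach only later rows make up. A row lasts 1/10 s, in which the tool goes at most 50 mm and 8.59 degrees, less where a joint would pass 70% of its speed; a pose out of reach is approached as far as the arm can. A call with a gripper value outside its range is refused whole. The fingers move at their own pace and stop on an object; the grip force is fixed at half the most. Time passes only in rows, so rows that repeat a pose let the fingers close. It gives the time, the measured TCP pose, the force and the opening at its end, in the units of the state.
- arm.get_obs(): the state, without advancing time (a new reading comes with each control period).
- arm.capture(name): name is "scene" or "top" or "wrist"; returns a dict with "color" (400x640x3 uint8, blue, green, red), "depth" (400x640 float32, mm along the optical axis (not along the pixel's ray), 0 where there is no reading), "mtx" (3x3 intrinsics, pixels), "R" (3x3) and "t" (3): a world point X has camera coordinates R X + t; the wrist camera has in their place "hand_eye" (4x4, takes a point from camera to tool coordinates, whose origin is the TCP and whose axes are the flange's). Camera axes: x right, y down, z forward; pixel columns grow to the right and rows downward; lengths in mm; the calibration is good to about 2 mm. A picture is of the moment at which its call begins: read the wrist's pose just before it.
- arm.job_done(): hands the job in, once; it reports no verdict.
The state is a dict: "time": time; "qpos": joint angles; "dq": joint speeds; "tau": joint torques, N m; "ee_pos": TCP position; "ee_rot": TCP orientation; "ft_force": force on the tool from outside, world axes, zero at the start; "moment": the same for the moment, N m; "opening": finger opening in mm.
Only numpy, scipy, OpenCV 4.12 (cv2) and the standard library are available. Lean on these libraries where they do the work, as an engineer would, in place of code of your own. Each camera call takes 0.05 s, during which the arm holds its last target. There are 200 camera calls.

TASK

Take the keeper bar that lies over the flap of the die case by its knob and swing it across the front row of dies until it is fully home in its catch, then lift the flap by its tab right back so that it stays open. Draw the spare die, the one with the tall stem, out of its slot and finish holding it still and upright over the middle of the empty clear tub, about 10 cm above its rim, without putting it down or letting go. Leave the other dies in their slots and everything else where it is.

Things in the scene. Friction and masses are not known exactly. Their poses are not given: they have to be found in the camera images.
- die_case: Fixed wooden case, 205 x 190 mm, 70 mm high. Origin on the worktop; x to the flap hinge, y left, z up. Rear bay under the flap: inside x -35..50, y -75..75 mm; three slots along x at x 7.5, y -34, 0, 34, floor z 12, in a block 28 high. Front row: three dies at x -108, tops z 74. Front right corner (y -85): catch post with spring ball and stop, top z 95; front left: keeper pivot.
- keeper (a joint): Angle (rad) of the steel keeper bar, which swings level. 0 = shut across the front row against its stop, held by the catch ball (home: below 0.03); grows as it swings back over the flap (at most 1.5), which it then blocks; found at 0.95 to 1.4. It turns easily, stays where left, and takes about 3 N at the knob to ride over the ball in the last 0.15 rad.
- keeper_knob (a point): Upright round wooden knob, 16 mm across, on the keeper bar 145 mm from its pivot. The point is on its axis, 11 mm below its top, 23 mm above the bar, 115 mm above the worktop. The bar is 12 mm wide, 10 mm thick, its underside 82 mm above the worktop.
- keeper_pivot (a point): Fixed point on the pivot axis of the keeper bar, at the height of the knob point. The bar shut points along -y of the case from here.
- flap (a joint): Angle (rad) of the plywood flap (168 mm wide) over the rear bay: 0 = closed, grows as its front edge is lifted up and back, at most 1.9. It falls shut if let go below about 1.25; its stiff hinge keeps it open where it is let go past 1.3, so take it past 1.5 to be safe.
- flap_tab (a point): Lifting tab in the middle of the flap's front edge, 18 mm wide (along the case's y), 8 mm thick, standing 41 mm out from the edge in the flap's plane. The point is in mid-thickness, 28 mm out from the edge, 129 mm from the hinge axis, 73.5 mm above the worktop when closed. Free space beside and below it down to the case's base.
- flap_hinge (a point): Fixed point on the flap's hinge axis (along y of the case) at the middle of its width.
- spare_die: Aluminium plate 46 (x) x 6 (y) x 34 mm high with a small opening and, on its top edge, a stem 16 (x) x 10 (y) mm rising to 56 mm above its underside; grip the stem across its 10 mm. Origin: middle of its underside, z up. Stands 16 mm deep with 2 mm play in one of the three slots under the flap (which one varies), x along the case's x. 55 to 115 g.
- rinse_tub: Empty clear plastic tub, 93 x 123 mm, 55 mm high, fixed, on the left of the worktop; between it and the die case stands a fixed jar of brushes, whose brushes reach about 20 cm up. Origin: middle of its underside, z up.
- blank_1: Plain blank plate 46 x 6 x 22 mm without stem, standing in one of the other two slots under the flap, its top 34 mm above the worktop. Stays there. Origin: middle of its underside.
- blank_2: Plain blank plate 46 x 6 x 22 mm without stem, standing in one of the other two slots under the flap, its top 34 mm above the worktop. Stays there. Origin: middle of its underside.
- front_die_0: Die plate of the front row, 26 mm (x) x 5 mm x 60 mm high, standing loose in its slot at y = -40 mm of the case. Stays there. Origin: middle of its underside.
- front_die_1: Die plate of the front row, 26 mm (x) x 5 mm x 60 mm high, standing loose in its slot at y = 0 mm of the case. Stays there. Origin: middle of its underside.
- front_die_2: Die plate of the front row, 26 mm (x) x 5 mm x 60 mm high, standing loose in its slot at y = 40 mm of the case. Stays there. Origin: middle of its underside.
- kidney_rib: Wooden kidney-shaped rib, 49 x 82 x 8 mm, lying in front. Bystander. Origin: middle of its underside.
- small_cutter: Small flower-shaped plastic cutter, 35 mm across, 16 mm high. Bystander. Origin: middle of its underside.
- big_cutter: Flower-shaped plastic cutter, 49 mm across, 40 mm high. Bystander. Origin: middle of its underside.
- wood_tool: Slim wooden modelling tool, 140 mm long, lying. Bystander. Origin: middle of its underside.

How it is judged:
By the outcome, as a careful person would: the job done as asked, in the order asked, and still so for the second after the job is handed in, while the arm keeps its last pose, push and grip.
It also fails if it takes over 72 s, if anything falls off the work surface, if the arm or the gripper's body presses on something with over 40 N, if the wrist force passes 120 N, or if a joint passes its speed limit or range.

## Working session

There is one attempt and no reset: what is moved stays moved. The work goes in short steps, Python scripts to look and compute and a tool call to move; the robot and the scene stay as the last step left them, time stands still between calls to the robot, and variables do not carry over. Pictures are saved under pics/ and viewed, about 8 in all and at most 12, crops included, and the job is handed in when it is done.

Besides the shell and the picture viewer there is one more tool, called after "Request:" as name(argument=value, ...), one argument or row to a line, values as JSON. step_arm: Moves the arm, as the interface text tells. Its arguments: {"type":"object","properties":{"moves":{"type":"array","items":{"type":"array"}}},"required":["moves"]}

```bash
mkdir -p pics; ls
cat > h.py <<'E'
import numpy as np, cv2
from cell import arm
def cam(n):
    o=arm.get_obs(); c=arm.capture(n)
    if 'hand_eye' in c:
        H=np.array(c['hand_eye']); Rt=np.array(o['ee_rot']).reshape(3,3)
        Rcw=Rt@H[:3,:3]; tc=Rt@H[:3,3]+np.array(o['ee_pos'])
    else:
        Rcw=np.array(c['R']).T; tc=-Rcw@np.array(c['t']).ravel()
    c['Rcw']=Rcw; c['tc']=tc; return c
def ray(c,u,v):
    return c['Rcw']@np.linalg.inv(np.array(c['mtx']))@np.array([u,v,1.])
def onz(c,u,v,z):
    d=ray(c,u,v); return c['tc']+d*(z-c['tc'][2])/d[2]
def pt(c,u,v):
    return c['tc']+ray(c,u,v)*c['depth'][int(v),int(u)]
def cloud(c):
    v,u=np.mgrid[0:400,0:640]; D=np.linalg.inv(np.array(c['mtx']))@np.stack([u.ravel(),v.ravel(),np.ones(u.size)])
    return (c['tc'][:,None]+c['Rcw']@(D*c['depth'].ravel())).T.reshape(400,640,3)
def proj(c,X):
    p=np.array(c['mtx'])@(c['Rcw'].T@(np.array(X,float)-c['tc'])); return p[:2]/p[2]
E
python3 - <<'E'
from h import *
import pickle
cs={n:cam(n) for n in('scene','top')}
pickle.dump(cs,open('c0.pkl','wb'))
for n,c in cs.items(): cv2.imwrite(f'pics/{n}0.png',c['color']); print(n,c['tc'].round(),c['Rcw'].round(2).tolist(),np.array(c['mtx'])[0,0])
o=arm.get_obs();print(o)
E
```

```text
pics
scene [ 204. -706.  644.] [[0.91, -0.27, 0.32], [-0.42, -0.55, 0.72], [-0.01, -0.79, -0.62]] 431.412014975415
top [389. -79. 996.] [[-0.02, -0.99, 0.12], [-1.0, 0.02, -0.0], [-0.0, -0.12, -0.99]] 372.7479339071698
{'time': 0.1, 'qpos': array([-1.50842581e+00,  3.13397818e-01,  1.49832197e+00, -2.46538971e-05,
        1.33097204e+00, -2.23417327e-01]), 'dq': array([-0.00051096, -0.00203019, -0.00271726, -0.00060436, -0.0005118 ,
       -0.00141879]), 'tau': array([ 2.49154647e-03, -4.02813399e+01, -2.52639341e+01,  6.95968908e-02,
        3.42574669e-02, -5.31687283e-05]), 'ee_pos': array([ 147.98078142, -503.68945242,  404.23099506]), 'ee_rot': array([[ 9.59438202e-01,  2.81919008e-01, -9.24131828e-05],
       [ 2.81918937e-01, -9.59437602e-01,  1.09554153e-03],
       [ 2.20189300e-04, -1.07715743e-03, -9.99999396e-01]]), 'ft_force': array([-0.50169992,  0.01691607,  0.10982102]), 'moment': array([0.00902858, 0.02398366, 0.00692848]), 'opening': 88.33186602235152}
```

View pics/top0.png

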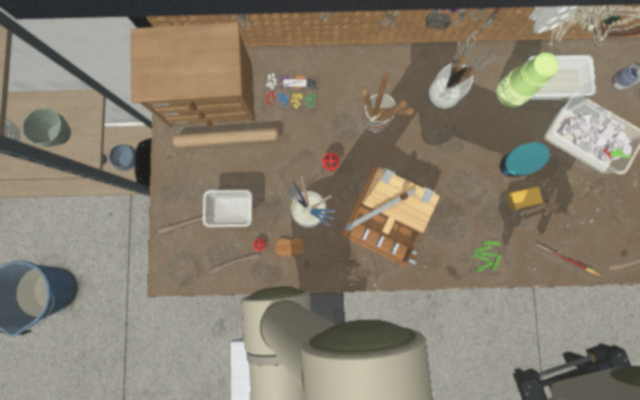

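View pics/scene0.png

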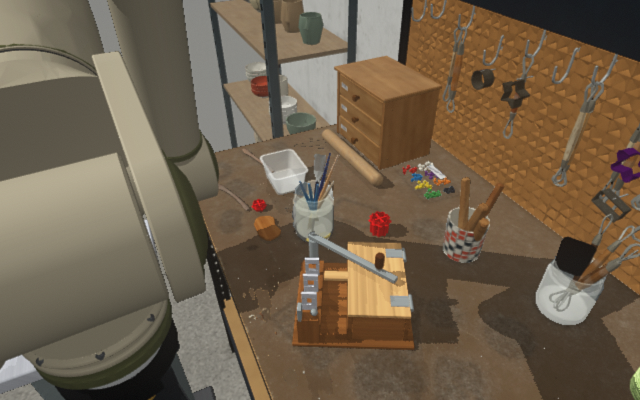

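The top view shows the case at about (392,215), with the bar running from (350,228) to (412,192). The tub is at (228,208) and the brush jar at (308,208). The scene view shows the knob at (380,260) and the flap at (378,280). I'll zoom in on both.

Run:
```python
from h import *
import pickle
cs=pickle.load(open('c0.pkl','rb'))
a=cv2.resize(cs['top']['color'][155:275,335:455],(600,600),interpolation=cv2.INTER_CUBIC)
cv2.imwrite('pics/z0.png',a)
t=cs['top'];P=cloud(t)
for u,v in [(392,215),(228,208),(205,192),(251,192),(253,225),(204,224),(308,208),(405,195),(350,228)]: print((u,v),P[v,u].round())
# brush height
sub=P[175:235,285:340].reshape(-1,3); print('jar zmax',sub[:,2].max(), sub[sub[:,2]>150].mean(0) if (sub[:,2]>150).any() else '')
s=cs['scene'];Q=cloud(s); print('knob',Q[260,380],Q[256,380])
sub=Q[150:240,285:340].reshape(-1,3); sub=sub[(sub[:,2]>60)&(sub[:,2]<300)&(sub[:,0]<600)];print('brush',sub.min(0),sub.max(0))
```

```text
(392, 215) [ 460. -256.   76.]
(228, 208) [495. 168.   2.]
(205, 192) [532. 214.  56.]
(251, 192) [537. 106.   2.]
(253, 225) [448. 101.   2.]
(204, 224) [450. 216.  54.]
(308, 208) [482. -49.  76.]
(405, 195) [ 502. -280.  125.]
(350, 228) [ 430. -151.   80.]
jar zmax 996.2088656000374 [486.25741511 -53.21771555 230.9655986 ]
knob [ 499.07898045 -286.71258918  121.85857779] [ 501.06886187 -282.73242789  126.75251488]
brush [ 426.85655318 -172.53019618   60.02598172] [545.52649168   2.39893266 182.70789718]
```

View pics/z0.png

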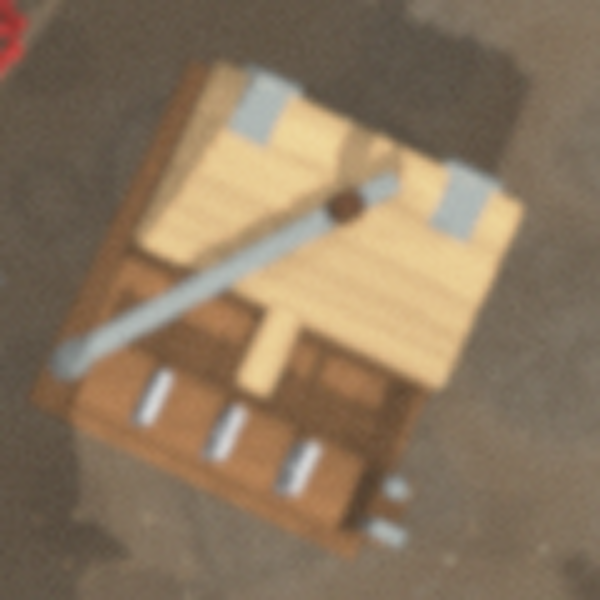

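The zoomed crop (5x, offset 335,155) shows the pivot at (68,357), the knob top at (345,207), the bar end at (390,185) and the tab tip at (257,392). The flap's front corners are at (140,245) and (440,388), and its right rear corner is at (522,208). The catch is at (390,510).

Run:
```python
from h import *
import pickle
t=pickle.load(open('c0.pkl','rb'))['top']
f=lambda x,y,z: onz(t,335+x/5,155+y/5,z)
kn=f(345,207,126);pv=f(68,357,93)
fl,fr,rr=f(140,245,78),f(440,388,78),f(522,208,78)
tip=f(257,392,77); e=f(285,315,77)
print('knob',kn,'piv',pv,np.linalg.norm((kn-pv)[:2]))
print('flap',fl,fr,rr)
xy=(fl-fr)[:2]; print('yaw from edge',np.degrees(np.arctan2(xy[1],xy[0]))-90, np.linalg.norm(xy))
r=(rr-fr)[:2]; print('yaw side',np.degrees(np.arctan2(r[1],r[0])),np.linalg.norm(r))
d=f(153,395,74),f(225,432,74),f(298,467,74); print('dies',d); r=(d[0]-d[2])[:2];print(np.degrees(np.arctan2(r[1],r[0]))-90,np.linalg.norm(r))
print('tip',tip); r=(kn-pv)[:2];print('bar dir',np.degrees(np.arctan2(r[1],r[0])))
print('catch',f(397,487,95),f(387,532,95))
```

```text
knob [ 498.98455966 -276.97186677  126.        ] piv [ 433.31262365 -146.71212018   93.        ] 145.87804756504713
flap [ 488.59488727 -185.37363711   78.        ] [ 414.33796782 -329.93695998   78.        ] [ 502.37704111 -375.75027726   78.        ]
yaw from edge -27.18791638347895 162.51967389864203
yaw side -27.491333821678783 99.245848610255
dies (array([ 414.50410965, -189.40610689,   74.        ]), array([ 395.50477147, -224.09999382,   74.        ]), array([ 377.55637908, -259.16640924,   74.        ]))
-27.907409820352562 78.94070292427637
tip [ 414.62770891 -240.20056103   77.        ]
bar dir -63.244522043727336
catch [ 367.15187443 -301.99661684   95.        ] [ 345.99730701 -296.06197502   95.        ]
```

Request:
step_arm(
  moves=[
    [[0.4,-0.119,-0.04],-1.752,-1],
    [[0.4,-0.119,-0.04],-1.752,-1],
    [[0.4,-0.119,-0.04],-1.752,-1],
    [[0.4,-0.119,-0.04],-1.752,-1],
    [[0.4,-0.119,-0.04],-1.752,-1],
    [[0.4,-0.119,-0.04],-1.752,-1],
    [[0.4,-0.119,-0.04],-1.752,-1],
    [[0.4,-0.119,-0.04],-1.752,-1],
    [[0.4,-0.119,-0.04],-1.752,-1],
    [[0.4,-0.119,-0.04],-1.752,-1],
    [[0.4,-0.119,-0.04],-1.752,-1],
    [[0.4,-0.119,-0.04],-1.752,-1],
    [[0.4,-0.119,-0.04],-1.752,-1],
    [[0.4,-0.119,-0.04],-1.752,-1],
    [[0.4,-0.119,-0.04],-1.752,-1],
    [[0.4,-0.119,-0.04],-1.752,-1],
  ],
)

```text
time: 1.7
ee_pos: [498.2, -276.8, 444.7]
ee_rot: [[-0.449, 0.894, -0.0], [0.894, 0.449, 0.0], [0.0, -0.0, -1.0]]
ft_force: [0.2, 0.1, 0.4]
opening: 88.3
```

Run:
```python
from h import *
import pickle
c=cam('wrist');pickle.dump(c,open('w1.pkl','wb'));cv2.imwrite('pics/w1.png',c['color'])
print(c['tc'],c['Rcw'].round(3).tolist(),c['mtx'],proj(c,[499,-277,126]))
```

```text
[ 463.13738595 -205.27926555  423.19753003] [[0.893, 0.428, 0.138], [0.45, -0.85, -0.274], [0.001, 0.306, -0.952]] [[277.3836239    0.         320.05234388]
 [  0.         277.3836239  195.97066295]
 [  0.           0.           1.        ]] [319.70088031 182.65488546]
```

View pics/w1.png

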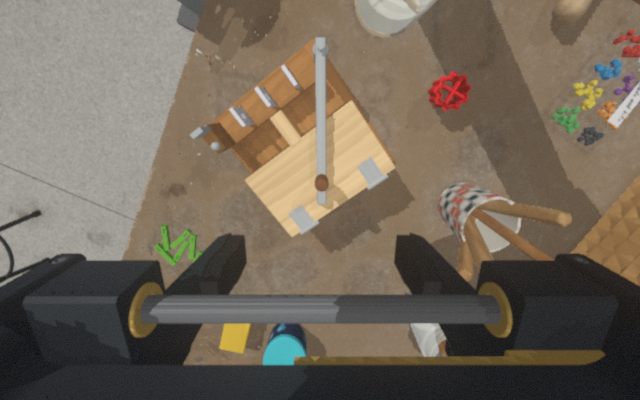

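The wrist view shows the knob top at (321,183), the pivot at (320,46) and the flap corners at (246,182), (351,102), (395,165) and (292,237). The tab runs to about (277,115), and the dies are at (238,117), (265,97) and (290,77).

Run:
```python
from h import *
import pickle
c=pickle.load(open('w1.pkl','rb'))
hsv=cv2.cvtColor(c['color'],cv2.COLOR_BGR2HSV)
roi=hsv[172:194,308:334]; m=((roi[...,2]<120)&(roi[...,1]>90)).astype(np.uint8)
n,l,s,ce=cv2.connectedComponentsWithStats(m);
k=1+s[1:,4].argmax();print(s[k],ce[k]+[308,172]); ku,kv=ce[k]+[308,172]
print('knob',onz(c,ku,kv,122),onz(c,321,182,126))
pv=onz(c,320.5,46,92);print('piv',pv)
F=[onz(c,*p,78) for p in[(246,182),(351,102),(395,165),(292,237)]];print(np.round(F,1).tolist())
for a,b in((0,1),(3,2)):
  r=(F[b]-F[a])[:2];print(np.degrees(np.arctan2(r[1],r[0]))-90,np.linalg.norm(r))
for a,b in((0,3),(1,2)):
  r=(F[b]-F[a])[:2];print(np.degrees(np.arctan2(r[1],r[0])),np.linalg.norm(r))
print('tab tip',onz(c,278,115,77))
D=[onz(c,*p,74) for p in[(238,117),(265,97),(290,77)]];print(np.round(D,1).tolist())
print('catch',onz(c,198,133,95),onz(c,214,146,95))
cr=c['color'][30:250,180:400];cv2.imwrite('pics/w1z.png',cv2.resize(cr,(590,590),interpolation=cv2.INTER_CUBIC))
```

```text
[ 9  3 11  8 36] [322.58333333 177.38888889]
knob [ 499.62274651 -271.08332986  122.        ] [ 499.94786257 -275.68247327  126.        ]
piv [ 435.96558882 -149.89587602   92.        ]
[[419.7, -330.4, 78.0], [493.5, -184.1, 78.0], [579.3, -225.2, 78.0], [505.5, -374.6, 78.0]]
-26.76549749137989 163.883438550112
-26.288810354087055 166.61412557414053
-27.246300328029143 96.50669451728142
-25.61206181589214 95.13640022139008
tab tip [ 422.56850898 -236.37140821   77.        ]
[[379.9, -260.6, 74.0], [400.1, -224.8, 74.0], [417.4, -191.6, 74.0]]
catch [ 350.11627001 -294.72620461   95.        ] [ 371.82304273 -300.53185267   95.        ]
```

View pics/w1z.png

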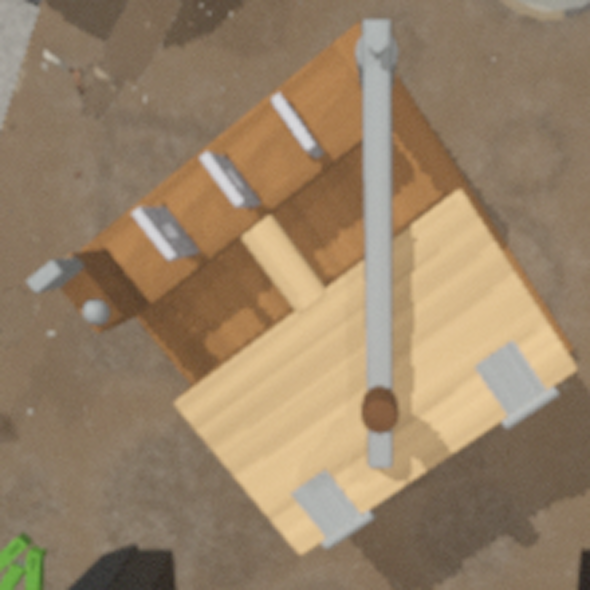

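The zoomed crop confirms the knob at about (321,183) in the full image and the pivot boss at (320.6,48.6). Next I'll descend and grip.

Request:
step_arm(
  moves=[
    [[0,0.001,0.05],0,-0.5],
    [[0,0.001,0.1],0,-0.5],
    [[0,0.001,0.14],0,-0.5],
    [[0,0.001,0.165],0,-0.5],
    [[0,0.001,0.181],0,-0.5],
    [[0,0.001,0.181],0,-0.5],
    [[0,0.001,0.181],0,1],
    [[0,0.001,0.181],0,1],
    [[0,0.001,0.181],0,1],
    [[0,0.001,0.181],0,1],
    [[0,0.001,0.181],0,1],
    [[0,0.001,0.181],0,1],
    [[0,0.001,0.181],0,1],
    [[0,0.001,0.181],0,1],
  ],
)

```text
time: 3.15
ee_pos: [499.1, -276.3, 263.8]
ee_rot: [[-0.45, 0.893, 0.0], [0.893, 0.45, -0.0], [-0.0, 0.0, -1.0]]
ft_force: [-0.7, -0.9, 0.6]
opening: 15.1
```

Request:
step_arm(
  moves=[
    [[0.0007,-0.0145,0],0.1,1],
    [[0.0029,-0.0288,0],0.2,1],
    [[0.0065,-0.0429,0],0.3,1],
    [[0.0114,-0.0565,0],0.4,1],
    [[0.0178,-0.0695,0],0.5,1],
    [[0.0253,-0.0819,0],0.6,1],
    [[0.0341,-0.0934,0],0.7,1],
    [[0.0419,-0.102,0],0.78,1],
    [[0.0419,-0.102,0],0.78,1],
  ],
)

```text
time: 4.05
ee_pos: [388.6, -284.3, 263.8]
ee_rot: [[0.31, 0.951, 0.0], [0.951, -0.31, 0.001], [0.001, -0.0, -1.0]]
ft_force: [2.5, 5.0, -0.9]
opening: 15.1
```

Request:
step_arm(
  moves=[
    [[0.0012,-0.0072,0],0.05,1],
    [[0.0022,-0.0145,0],0.1,1],
    [[0.0027,-0.0188,0],0.13,1],
    [[0.0032,-0.0216,0],0.15,1],
    [[0.0035,-0.0238,0],0.165,1],
    [[0.0035,-0.0238,0],0.165,1],
    [[0.0035,-0.0238,0],0.165,1],
  ],
)

```text
time: 4.75
ee_pos: [368.8, -275.1, 264.1]
ee_rot: [[0.46, 0.888, 0.005], [0.888, -0.46, -0.004], [-0.001, 0.006, -1.0]]
ft_force: [12.1, -6.9, -9.4]
opening: 15.1
```

Request:
step_arm(
  moves=[
    [[0,-0.0008,0],0,1],
    [[0,-0.0008,0],0,1],
  ],
)

```text
time: 4.95
ee_pos: [368.4, -274.9, 264.1]
ee_rot: [[0.46, 0.888, 0.007], [0.888, -0.46, -0.005], [-0.001, 0.008, -1.0]]
ft_force: [16.1, -8.5, -11.7]
opening: 15.4
```

Run:
```python
from h import *
cs=[cam('scene'),cam('wrist')]
a=cv2.resize(cs[0]['color'][200:360,250:450],(600,480),interpolation=cv2.INTER_CUBIC)
cv2.imwrite('pics/s2.png',a);cv2.imwrite('pics/w2.png',cs[1]['color'])
```

```text
(no output)
```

View pics/w2.png

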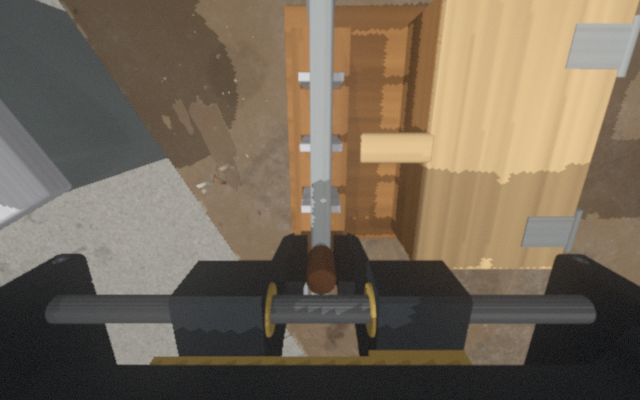

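The bar lies parallel over the die row, at u≈321, and the tab's tip is at (360,148). The bar is pressed with about 18 N, well above the 3 N needed for the catch ball. I'll release, rise and check that it is home.

Request:
step_arm(
  moves=[
    [[0,0.001,0],0,1],
    [[0,0.001,0],0,0.2],
    [[0,0.001,0],0,-0.3],
    [[0,0.001,0],0,-0.3],
    [[0,0.001,-0.03],0,-0.3],
    [[0,0.001,-0.07],0,-0.3],
    [[0,0.001,-0.11],0,-0.3],
    [[0,0.001,-0.14],0,-0.3],
    [[0,0.001,-0.14],0,-0.3],
  ],
)

```text
time: 5.95
ee_pos: [367.9, -274.2, 407.3]
ee_rot: [[0.46, 0.888, 0.004], [0.888, -0.46, -0.005], [-0.003, 0.006, -1.0]]
ft_force: [0.8, 0.1, 0.3]
opening: 57.4
```

Run:
```python
from h import *
import pickle
c=cam('wrist');pickle.dump(c,open('w3.pkl','wb'));o=arm.get_obs();print(o['ee_pos'],o['ee_rot'].round(3).tolist(),o['ft_force'])
cv2.imwrite('pics/w3.png',cv2.resize(c['color'][0:290,180:560],(798,609),interpolation=cv2.INTER_CUBIC)[:600])
```

```text
[ 367.73585372 -274.10301262  404.87460778] [[0.46, 0.888, 0.002], [0.888, -0.46, -0.002], [-0.001, 0.003, -1.0]] [-0.87183322  0.16779033 -0.4258333 ]
```

View pics/w3.png

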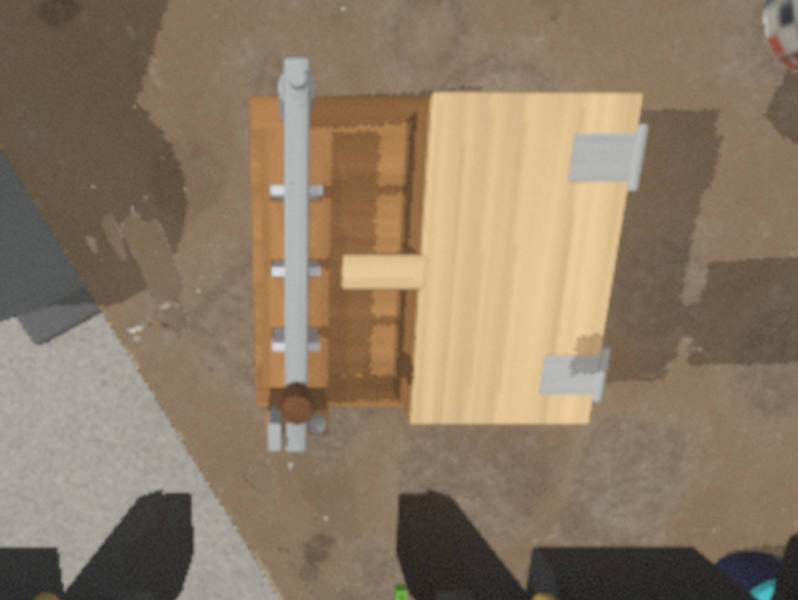

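The bar rests against the stop at (274,432) with the ball behind it at (318,422), so it is home. The tab tip centre is at (343,271), its root at (423,272), and the flap's front corners are at (431,93) and (411,424).

Run:
```python
from h import *
import pickle
c=pickle.load(open('w3.pkl','rb'))
g=lambda x,y,z: onz(c,180+x/2.1,y/2.1,z)
L=dict(tip=(343,271,77.5),root=(423,272,77.5),fl=(431,93,77.5),fr=(411,424,77.5),rl=(642,93,77.5),rr=(588,424,77.5),piv=(296,82,96),knob=(296,400,126),d2=(296,191,74),d1=(296,269,74),d0=(296,339,74))
P={k:g(*v) for k,v in L.items()}
for k in P: print(k,P[k].round(1))
an=lambda a,b:np.degrees(np.arctan2(*(P[b]-P[a])[1::-1]))
print(an('tip','root'),an('fr','fl')-90,an('rr','rl')-90,an('d0','d2')-90,an('knob','piv')-90, np.linalg.norm(P['tip']-P['root']),np.linalg.norm(P['fl']-P['fr']))
```

```text
tip [ 418.6 -236.9   77.5]
root [ 455.1 -256.3   77.5]
fl [ 491.3 -182.1   77.5]
fr [ 416.  -329.7   77.5]
rl [ 580.3 -227.9   77.5]
rr [ 504.4 -375.6   77.5]
piv [ 434.8 -152.    96. ]
knob [ 371.5 -274.3  126. ]
d2 [ 414.8 -191.3   74. ]
d1 [ 397.4 -225.1   74. ]
d0 [ 380.5 -257.9   74. ]
-28.026216493089215 -27.02010753365704 -27.204098409672106 -27.242757389971253 -27.361441774362234 41.372147390770245 165.71717992959773
```

Request:
step_arm(
  moves=[
    [[0.056,0.044,0.03],-1.571,0.1],
    [[0.056,0.044,0.03],-1.571,0.1],
    [[0.056,0.044,0.03],-1.571,0.1],
    [[0.056,0.044,0.03],-1.571,0.1],
    [[0.056,0.044,0.03],-1.571,0.1],
    [[0.056,0.044,0.03],-1.571,0.1],
    [[0.056,0.044,0.03],-1.571,0.1],
    [[0.056,0.044,0.03],-1.571,0.1],
    [[0.056,0.044,0.03],-1.571,0.1],
    [[0.056,0.044,0.03],-1.571,0.1],
    [[0.056,0.044,0.03],-1.571,0.1],
    [[0.056,0.044,0.03],-1.571,0.1],
    [[0.056,0.044,0.03],-1.571,0.1],
  ],
)

```text
time: 7.3
ee_pos: [432.5, -244.7, 372.7]
ee_rot: [[-0.887, 0.462, -0.001], [0.462, 0.887, 0.001], [0.002, 0.001, -1.0]]
ft_force: [0.2, 1.0, -0.1]
opening: 39.8
```

Request:
step_arm(
  moves=[
    [[0,0,0.045],0,0.1],
    [[0,0,0.09],0,0.1],
    [[0,0,0.12],0,0.1],
    [[0,0,0.134],0,0.1],
    [[0,0,0.14],0,0.1],
    [[0,0,0.14],0,0.1],
    [[0,0,0.14],0,1],
    [[0,0,0.14],0,1],
    [[0,0,0.14],0,1],
    [[0,0,0.14],0,1],
    [[0,0,0.14],0,1],
    [[0,0,0.14],0,1],
  ],
)

```text
time: 8.5
ee_pos: [432.6, -245.1, 234.2]
ee_rot: [[-0.888, 0.46, 0.001], [0.46, 0.888, -0.001], [-0.001, -0.001, -1.0]]
ft_force: [-4.0, -3.5, 5.4]
opening: 17.6
```

Request:
step_arm(
  moves=[
    [[-0.0014,0,-0.0189],0,1],
    [[-0.0057,0,-0.0374],0,1],
    [[-0.0126,0,-0.055],0,1],
    [[-0.0221,0,-0.0714],0,1],
    [[-0.0339,0,-0.0862],0,1],
    [[-0.0479,0,-0.0991],0,1],
    [[-0.0479,0,-0.0991],0,1],
  ],
)

```text
time: 9.2
ee_pos: [475.7, -267.4, 333.7]
ee_rot: [[-0.888, 0.46, 0.0], [0.46, 0.888, -0.001], [-0.001, -0.001, -1.0]]
ft_force: [-5.8, -3.3, 3.5]
opening: 18.0
```

Request:
step_arm(
  moves=[
    [[-0.0157,0,-0.0106],0,1],
    [[-0.0328,0,-0.0188],0,1],
    [[-0.0509,0,-0.0243],0,1],
    [[-0.0697,0,-0.0271],0,1],
    [[-0.0886,0,-0.027],0,1],
    [[-0.0949,0,-0.0263],0,1],
    [[-0.0949,0,-0.0263],0,1],
  ],
)

```text
time: 9.9
ee_pos: [559.7, -311.0, 359.6]
ee_rot: [[-0.888, 0.46, 0.001], [0.46, 0.888, -0.002], [-0.001, -0.001, -1.0]]
ft_force: [-1.5, -4.9, 7.1]
opening: 17.6
```

Request:
step_arm(
  moves=[
    [[0,0,0],0,0.2],
    [[0,0,0],0,0.2],
    [[0,0,0],0,0.2],
    [[0,0,-0.03],0,0.2],
    [[0,0,-0.06],0,0.2],
    [[0.03,0,-0.06],0,0.2],
    [[0.065,0,-0.06],0,0.2],
    [[0.075,0,-0.06],0,0.2],
    [[0.075,0,-0.06],0,0.2],
    [[0.075,0,-0.06],0,0.2],
  ],
)

```text
time: 10.9
ee_pos: [493.1, -276.0, 419.2]
ee_rot: [[-0.888, 0.46, 0.0], [0.46, 0.888, 0.0], [-0.0, 0.0, -1.0]]
ft_force: [0.4, 0.3, -0.4]
opening: 35.4
```

Run:
```python
from h import *
import pickle
c=cam('wrist');pickle.dump(c,open('w4.pkl','wb'));o=arm.get_obs();print(o['ee_pos'],o['ee_rot'].round(3).tolist(),o['ft_force'])
O=np.array([493.4,-274.6,0]);X=np.array([.8886,-.4586,0]);Y=np.array([.4586,.8886,0])
for y in(-34,0,34): print(y,proj(c,O+7.5*X+y*Y+[0,0,60]))
cv2.imwrite('pics/w4.png',c['color'])
```

```text
[ 493.30846178 -276.19461939  418.92904971] [[-0.888, 0.46, 0.0], [0.46, 0.888, 0.0], [-0.0, 0.0, -1.0]] [ 0.66670232  0.52001981 -0.48893894]
-34 [293.30164816 178.75857144]
0 [320.41735915 178.7443022 ]
34 [347.53020463 178.73003447]
```

View pics/w4.png

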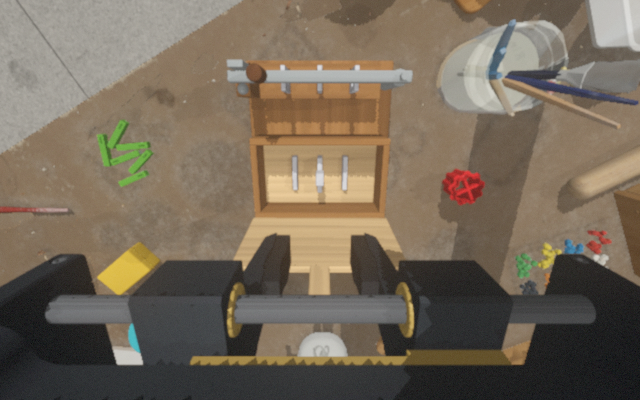

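The flap stays open. The three plates are at u≈295, 320 and 345, v≈173, and the middle one looks as if it has the stem. I'll check with depth and a zoom.

Run:
```python
from h import *
import pickle
c=pickle.load(open('w4.pkl','rb'));P=cloud(c)
O=np.array([493.4,-274.6,0]);X=np.array([.8886,-.4586,0]);Y=np.array([.4586,.8886,0])
for a,b in((288,302),(312,328),(338,352)):
    s=P[145:205,a:b].reshape(-1,3);s=s[(s[:,2]>58)&(s[:,2]<75)];print(len(s),s.mean(0) if len(s) else '', ((s-O)@X).mean() if len(s) else '',((s-O)@Y).mean() if len(s) else '')
cv2.imwrite('pics/w4z.png',cv2.resize(c['color'][130:225,245:395],None,fx=5,fy=5,interpolation=cv2.INTER_CUBIC))
```

```text
0   
111 [ 497.93401285 -278.18175777   65.69740172] 5.671517932220724 -1.103451659100622
0
```

View pics/w4z.png

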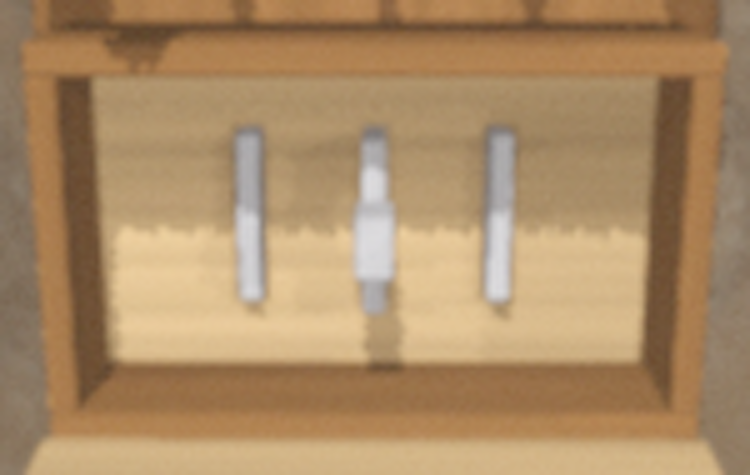

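The zoom shows the stem top at about (320,178.6) in the full image, on the middle plate. Plain blanks are on either side. I'll grip the stem.

Request:
step_arm(
  moves=[
    [[-0.006,0.0007,0.045],0,0.2],
    [[-0.006,0.0007,0.09],0,0.2],
    [[-0.006,0.0007,0.135],0,0.2],
    [[-0.006,0.0007,0.17],0,0.2],
    [[-0.006,0.0007,0.195],0,0.2],
    [[-0.006,0.0007,0.208],0,0.2],
    [[-0.006,0.0007,0.208],0,0.2],
    [[-0.006,0.0007,0.208],0,1],
    [[-0.006,0.0007,0.208],0,1],
    [[-0.006,0.0007,0.208],0,1],
    [[-0.006,0.0007,0.208],0,1],
    [[-0.006,0.0007,0.208],0,1],
    [[-0.006,0.0007,0.208],0,1],
  ],
)

```text
time: 12.25
ee_pos: [498.6, -278.3, 212.0]
ee_rot: [[-0.888, 0.46, 0.001], [0.46, 0.888, -0.001], [-0.002, -0.0, -1.0]]
ft_force: [-0.6, -0.1, 6.6]
opening: 9.8
```

Request:
step_arm(
  moves=[
    [[0,0,-0.006],0,1],
    [[0,0,-0.014],0,1],
    [[0,0,-0.024],0,1],
    [[0,0,-0.04],0,1],
    [[0,0,-0.065],0,1],
    [[0,0,-0.1],0,1],
    [[0,0,-0.14],0,1],
    [[0,0,-0.18],0,1],
    [[0,0,-0.22],0,1],
    [[0,0,-0.25],0,1],
    [[0,0,-0.26],0,1],
    [[0,0,-0.26],0,1],
  ],
)

```text
time: 13.45
ee_pos: [498.3, -277.9, 472.0]
ee_rot: [[-0.888, 0.46, 0.001], [0.46, 0.888, -0.001], [-0.002, -0.0, -1.0]]
ft_force: [0.3, -0.4, -1.4]
opening: 9.5
```

Run:
```python
from h import *
import pickle
t=cam('top');P=cloud(t)
o=arm.get_obs();print(o['ee_pos'],o['ft_force'],o['opening'])
t=pickle.load(open('c0.pkl','rb'))['top'];P=cloud(t)
# tub: rim points z 45..62 in region
s=P[180:235,195:262].reshape(-1,3);m=(s[:,2]>45)&(s[:,2]<62);r=s[m][:,:2].astype(np.float32)
print(len(r),cv2.minAreaRect(r))
# bright mask outline
g=t['color'].astype(int);hs=cv2.cvtColor(t['color'],cv2.COLOR_BGR2HSV)
mk=((hs[...,1]<50)&(hs[...,2]>110)).astype(np.uint8);mk[:180]=0;mk[236:]=0;mk[:,:195]=0;mk[:,262:]=0
cn=max(cv2.findContours(mk,0,2)[0],key=cv2.contourArea);(u,v),wh,a=cv2.minAreaRect(cn);print(u,v,wh,a,onz(t,u,v,55),onz(t,u,v,40))
```

```text
[ 498.42416131 -277.988026    470.26744438] [-0.46539604 -0.50656376 -0.70241311] 9.679299242444907
441 ((490.6195373535156, 157.31497192382812), (122.87925720214844, 92.18622589111328), 89.84050750732422)
226.0 205.0 (52.0, 44.0) -0.0 [497.15438624 159.9449209   55.        ] [498.87939567 163.75031454  40.        ]
```

Request:
step_arm(
  moves=[
    [[0.004,0.008,0],0,1],
    [[0.012,0.023,0],0,1],
    [[0.025,0.046,0],0,1],
    [[0.041,0.077,0],0,1],
    [[0.058,0.107,0],0,1],
    [[0.075,0.138,0],0,1],
    [[0.091,0.169,0],0,1],
    [[0.108,0.199,0],0,1],
    [[0.124,0.23,0],0,1],
    [[0.141,0.26,0],0,1],
    [[0.157,0.291,0],0,1],
    [[0.172,0.318,0],0,1],
    [[0.184,0.341,0],0,1],
    [[0.195,0.36,0],0,1],
    [[0.203,0.375,0],0,1],
    [[0.207,0.383,0],0,1],
    [[0.207,0.383,0.01],0,1],
    [[0.207,0.383,0.03],0,1],
  ],
)

```text
time: 15.3
ee_pos: [490.5, 157.2, 440.9]
ee_rot: [[-0.888, 0.46, 0.002], [0.46, 0.888, -0.0], [-0.002, 0.001, -1.0]]
ft_force: [0.5, 0.6, -1.2]
opening: 9.8
```

Request:
step_arm(
  moves=[
    [[0,0,0.025],0,1],
    [[0,0,0.05],0,1],
    [[0,0,0.07],0,1],
    [[0,0,0.082],0,1],
    [[0,0,0.086],0,1],
    [[0,0,0.086],0,1],
    [[0,0,0.086],0,1],
    [[0,0,0.086],0,1],
  ],
)

```text
time: 16.1
ee_pos: [490.9, 157.2, 355.9]
ee_rot: [[-0.888, 0.46, 0.002], [0.46, 0.888, 0.0], [-0.001, 0.001, -1.0]]
ft_force: [0.1, 0.5, 0.8]
opening: 9.6
```

Run:
```python
from h import *
w=cam('wrist');s=cam('scene');t=cam('top')
o=arm.get_obs();print(o['time'],o['ee_pos'],o['ee_rot'].round(3).tolist(),o['ft_force'],o['opening'])
a=cv2.resize(s['color'][120:360,180:480],(750,600),interpolation=cv2.INTER_CUBIC)
cv2.imwrite('pics/s5.png',a);cv2.imwrite('pics/w5.png',w['color'])
P=cloud(t);q=P[180:235,195:262].reshape(-1,3);m=(q[:,2]>45)&(q[:,2]<62);print(m.sum(),np.ptp(q[m],axis=0) if m.any() else 0)
```

```text
16.25 [490.77939787 157.23555849 355.53390595] [[-0.888, 0.46, 0.001], [0.46, 0.888, 0.0], [-0.001, 0.0, -1.0]] [-0.49661083  0.298653   -0.42748979] 9.907504363766947
209 [ 91.20466344 105.39373725  13.63021646]
```

View pics/s5.png

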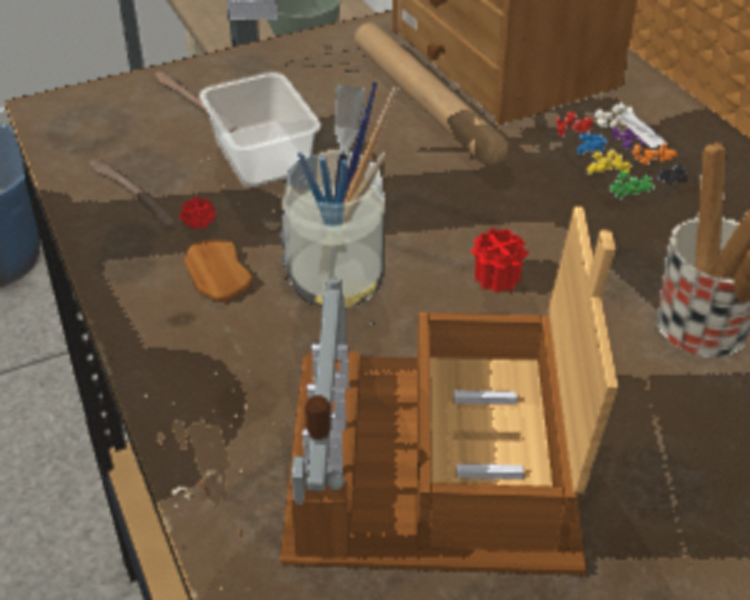

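View pics/w5.png

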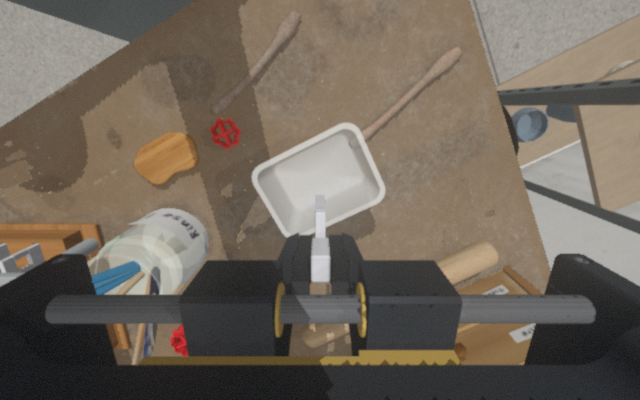

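The scene view shows the keeper home, the flap open past vertical, and both blanks and the front dies in place. The wrist view shows the die upright in the jaws at (320,230), with the tub's rim corners at (253,180), (353,125), (384,187) and (288,237). I'll cross-check the tub centre from those corners, then hand in if it agrees.

Run:
```python
from h import *
c=cam('wrist')
q=np.mean([onz(c,*p,55) for p in[(253,180),(353,125),(384,187),(288,237)]],axis=0)
o=arm.get_obs();print(q,o['ee_pos'],o['opening'],np.abs(o['dq']).max())
if np.linalg.norm((q-o['ee_pos'])[:2])<12: arm.job_done();print('done')
```

```text
[488.70319414 157.7216759   55.        ] [490.76457732 157.23188996 355.42269365] 9.544204503969434 0.0034712371097912293
the job is handed in; nothing more can be done
done
```

The job is done and handed in at about 16.3 s of the 72 s allowed. All the final checks agreed.

- **Keeper:** I swung the bar by its knob to its stop and pressed it there with about 18 N. The wrist picture after release shows it between the stop and the catch ball.
- **Flap:** I lifted it by its tab to about 1.7 rad and let go. It was still open, past vertical, in the last scene picture.
- **Spare die:** It was in the middle slot and came out cleanly, gripped across its stem at 9.5–9.9 mm opening. It is held upright and still with its underside about 10 cm above the tub's rim. The tool is at (490.8, 157.2); the tub centre measured (490.6, 157.3) from depth and (488.7, 157.7) from the wrist camera, so it is within about 2 mm.
- **Everything else:** The last scene picture shows the blanks and front dies still in their slots, and the tub, jar and other items looked undisturbed.

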